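Show the sprayer strainer to the inspection camera

ROBOT

A 7-joint arm with a two-finger parallel gripper is mounted at the origin on the work surface. World frame = base frame: x ahead of the robot, y to its left, z up, the work surface at z = 0. Lengths are in m, angles in rad, forces in N, time in s.
With the tool pointing down it reaches from about 0.425 to 0.875 m from the base axis. Payload 4.7 kg.
Tool frame: the origin (TCP) lies between the finger pads; the fingertips stand 17 mm ahead of it and the grasp point (between the pads) lies 2 mm behind it (manip.tips_ahead is the distance from the TCP to the fingertips, in m); z points along the fingers, y is the direction in which the jaws open and shut (so a half turn about z gives the same grasp; the last joint's range is limited). The gripper opens to 87 mm and grips with 3 to 60 N. Pads are 19 mm wide; open, the fingers measure 117 mm over their backs; the gripper's body (75 mm by 190 mm) begins 51 mm behind the grasp point.
Start: joints at [-1.282, 0.321, -0.07, 1.45, 0.023, 1.371, -0.057], TCP at [0.176, 0.626, 0.24] pointing down, gripper open.
Joint ranges: [-2.86, 2.86], [-0.3, 2.09], [-1.38, 1.24], [0.06, 2.45], [-1.56, 4.7], [0.09, 2.05], [-2.69, 2.69]. Speed limits (rad/s): [2.57, 2.57, 3.14, 3.14, 3.14, 3.14, 3.14].

INTERFACE

Orientations are given as a unit quaternion [x, y, z, w].
In Python, from bench import manip, solve_ik, grab_frame, get_calibration, job, regions_of gives the robot as it stands. Calls block until the motion is done:
- manip.move_pose(position, orientation): joint-space move of the TCP to a pose.
- manip.servo_line(position, v=0.15, ori=None, stop_force=None): straight line of the TCP; ori=None keeps the orientation; v is the mean speed in m/s. With stop_force (N) it stops when the force on the tool has changed by that much, and returns True; else False.
- manip.goto_joints(angles): joint-space move.
- manip.grip(opening, f_grip=None): finger opening in m; f_grip is the grip in N (None keeps the last); returns when the fingers have stopped.
- manip.sleep(seconds).
- solve_ik(position, orientation): joint angles nearest the present ones, or None.
- manip.state(): the state.
- grab_frame(name): name is "scene" or "top" or "wrist"; returns (picture, depth): 480x640x3 uint8, red, green, blue; 480x640 float32, m along the optical axis (not along the pixel's ray), 0 where there is no reading.
- get_calibration(name): a dict with "camera_matrix" (3x3 intrinsics, pixels), "extrinsics" (4x4, takes a point from world to camera coordinates). Camera axes: x right, y up, looking along -z (the intrinsics and any distortion apply to the point x, -y, -z); pixel columns grow to the right and rows downward; lengths in m; the calibration is good to about 2 mm. A picture is of the moment at which its call begins: read the wrist's pose just before it. get_calibration takes no time and is no camera call; for the wrist camera it gives the pose at the moment of the call.
A pose or a line that the arm cannot do raises manip.PlanningError and nothing moves.
- job.sign_off(): hands the job in, once; it reports no verdict.
Trained networks look in the newest picture that a camera, given by its name, has taken for a name from the list of things; names that differ only in an ending like _2 or _b are one class to them, and where a whole thing is asked for, a point or a joint stands for the part that bears it (a point fixed in the world has none). Each returns a list of dicts, best first, with "score" (0 to 1); they miss things now and then, are a little off and sometimes report something else, mostly with a low value. They report only what shows in the picture. A call takes as long as a camera call. They do not tell look-alikes from the thing itself.
- regions_of(camera, name): "region" (480x640 bool, what is visible of it) and "point" ([row, column] in pixels, amid what is visible of it).
The state is a dict: "t": time; "joints": joint angles; "qd": joint speeds; "joint_torque": joint torques, N m; "tool_pos": TCP position; "tool_rot": TCP orientation; "ft_force": force on the tool from outside, world axes, zero at the start; "moment": the same for the moment, N m; "gripper_width": finger opening in m.
Only numpy, scipy, OpenCV 4.12 (cv2) and the standard library are available. Lean on these libraries where they do the work, as an engineer would, in place of code of your own. Each camera call takes 0.05 s, during which the arm holds its last target. There are 200 camera calls.

TASK

Check the strainer of the larger of the two spray filters: twist its cap anticlockwise (seen from above) by the upright bar until it is off its lugs, and draw the strainer straight up out of the housing. Hold it up to the inspection camera, hanging upright below its cap, with the middle of the mesh straight in front of the lens at lens height, about 12 cm from the glass, and one of its two mesh panels squarely facing the lens. Finish while still holding it there in the gripper, by its bar and not by the delicate mesh, without having bumped the camera or disturbed the other things on the shelf.

Things in the scene. Friction and masses are not known exactly. Their poses are not given: they have to be found in the camera images.
- strainer_grip (a point): Where to grip the strainer insert (loose, one rigid part of black plastic and steel mesh, 110 g): the middle of the upright bar on its cap. Bar 12 mm thick (part's y), 50 long (x), 38 tall; its top is 13 mm above this point, the cap's flat top 25 mm below, the strainer's foot 104 mm below. z: the part's axis, up
- strainer_cap (a point): Centre of the underside of the same part's cap, a disc 63 mm across with a 15 mm skirt, 30 mm below strainer_grip; same axes. It is a bayonet without thread, locked at the start. Turned anticlockwise seen from above it is free from 50 to 125 degrees (75 to 85 is best), turns easily, does not rise, has 1.5 mm play; clockwise it is stopped. Then lift 95 mm or more before moving aside
- strainer_mesh (a point): Middle of the same part's mesh, on its axis, 73 mm below strainer_grip; same axes. The mesh is a cylinder 27 mm across and 54 tall, split into two equal panels by two black ribs at the part's +x and -x sides (in line with the bar), so that the panels face its +y and -y, as the two broad faces of the bar do
- filter_neck (a point): Centre of the neck rim of the larger filter housing: grey plastic, 60 mm across, fixed on a pine block 110 x 90 mm, a hose tail on each side (along x); rim 125 mm above the shelf. z (up) is the axis about which the cap turns. At the start the cap sits on this rim, bar in line with the hose tails, the bar's top 43 mm and strainer_grip 30 mm above the rim
- camera_lens (a point): Centre of the front glass of the inspection camera (grey block 52 x 46 x 46 mm, black lens barrel 34 mm across, 30 long) on a round-footed telescopic stand; fixed. It looks level along this frame's -x, roughly toward the robot; z up. The block ends 81 mm behind the glass and 23 mm above the lens axis
- pressure_filter_top (a point): Top of the smaller filter (40 mm across, 90 mm tall, low round cap without a bar) on its pine block; fixed, not to be touched. The two filters stand side by side, either one on the left
- cup: Aluminium cup, 72 mm across, 82 mm tall, origin at its foot; leave alone
- wedge: Pine wedge 130 x 44 mm, 34 mm tall at its thick end, origin at the middle of its underside; leave alone
- sprayer: Clear plastic hand sprayer with a white trigger head, 86 mm across, 216 mm tall, origin at its foot; leave alone
- pump_can: Green metal pump oil can with a thin spout, 94 mm across, 172 mm to the tip of the spout, which reaches 105 mm from the axis; origin at its foot; leave alone
- brush: Small brush lying on the shelf, origin at its underside; leave alone
- wrench: Steel spanner lying on the shelf, origin at its underside; leave alone
There are look-alikes about, which are no part of the job. Leave any purple look-alike of the part that bears strainer_grip alone.

How it is judged:
By the outcome, as a careful person would: the job done as asked, in the order asked, and still so for the second after the job is handed in, while the arm keeps its last pose, push and grip.
It also fails if it takes over 42 s, if anything falls off the work surface, if the arm or the gripper's body presses on something with over 40 N, if the wrist force passes 120 N, or if a joint passes its speed limit or range.

## Working session

There is one attempt and no reset: what is moved stays moved. The work goes in short steps, each a Python script; the robot and the scene stay as the last script left them, time stands still between calls to the robot, and variables do not carry over. Pictures are saved under pics/ and viewed, about 8 in all and at most 12, crops included, and the job is handed in when it is done.

```bash
mkdir -p pics; ls; cat > h.py <<'E'
import numpy as np, cv2
from bench import manip, solve_ik, grab_frame, get_calibration, job, regions_of
def cloud(cal,d):
    K=cal["camera_matrix"];E=np.array(cal["extrinsics"])
    v,u=np.mgrid[:480,:640]
    x=(u-K[0][2])/K[0][0]*d;y=(v-K[1][2])/K[1][1]*d
    P=np.stack([x,-y,-d,np.ones_like(d)],-1)
    return (P@np.linalg.inv(E).T)[...,:3]
def save(n,im): cv2.imwrite("pics/"+n,im[...,::-1])
E
python3 - <<'E'
from h import *
print(manip.state()["t"])
for c in ("scene","top"):
    im,d=grab_frame(c);cal=get_calibration(c);save(c+".png",im)
    P=cloud(cal,d);np.savez(c+".npz",im=im,d=d,P=P); print(c,{k:np.round(v,3).tolist() for k,v in cal.items() if k!='x'})
    for n in ("strainer_grip","filter_neck","camera_lens","pressure_filter_top","cup","sprayer","pump_can"):
        for r in regions_of(c,n)[:3]:
            m=r["region"]&(d>0);q=P[m]
            print(c,n,round(r["score"],2),np.round(r["point"]).tolist(),m.sum(),np.round(np.median(q,0),3) if len(q) else None, np.round(np.percentile(q,[2,98],axis=0),3).tolist() if len(q) else None)
print(manip.state()["t"])
E
```

```text
pics
0.0
scene {'camera_matrix': [[541.686, 0.0, 320.251], [0.0, 541.686, 246.259], [0.0, 0.0, 1.0]], 'extrinsics': [[0.404, 0.915, -0.007, -0.23], [-0.773, 0.345, 0.533, 0.359], [0.489, -0.21, 0.846, -1.873], [0.0, 0.0, 0.0, 1.0]]}
scene strainer_grip 0.87 [234.0, 234.0] 445 [ 0.391 -0.198  0.08 ] [[0.36, -0.224, 0.004], [0.411, -0.168, 0.121]]
scene strainer_grip 0.75 [227.0, 285.0] 416 [ 0.475 -0.06   0.134] [[0.456, -0.086, 0.113], [0.497, -0.028, 0.172]]
scene strainer_grip 0.62 [214.0, 261.0] 426 [ 0.349 -0.094  0.082] [[0.333, -0.122, 0.007], [0.371, -0.064, 0.121]]
scene filter_neck 0.86 [252.0, 286.0] 1005 [ 0.488 -0.066  0.025] [[0.437, -0.114, 0.007], [0.52, -0.008, 0.099]]
scene filter_neck 0.36 [215.0, 350.0] 425 [0.422 0.168 0.021] [[0.351, 0.135, 0.005], [0.47, 0.205, 0.037]]
scene camera_lens 0.88 [242.0, 418.0] 621 [0.701 0.225 0.212] [[0.647, 0.203, 0.125], [0.73, 0.251, 0.22]]
scene camera_lens 0.69 [231.0, 282.0] 415 [ 0.475 -0.059  0.134] [[0.457, -0.085, 0.113], [0.497, -0.028, 0.172]]
scene pressure_filter_top 0.91 [293.0, 223.0] 847 [ 0.532 -0.281  0.024] [[0.
[... 1087 characters left out ...]
.224 0.213] [[0.647, 0.201, 0.183], [0.727, 0.248, 0.22]]
top pressure_filter_top 0.86 [244.0, 420.0] 853 [ 0.519 -0.276  0.022] [[0.486, -0.327, 0.013], [0.554, -0.24, 0.092]]
top cup 0.79 [187.0, 325.0] 552 [ 0.683 -0.03   0.014] [[0.642, -0.06, 0.0], [0.707, 0.001, 0.086]]
top cup 0.28 [231.0, 139.0] 1447 [0.583 0.456 0.105] [[0.545, 0.403, 0.012], [0.629, 0.528, 0.167]]
top sprayer 0.81 [206.0, 501.0] 1566 [ 0.607 -0.457  0.146] [[0.561, -0.484, 0.022], [0.652, -0.429, 0.22]]
top pump_can 0.96 [233.0, 138.0] 1537 [0.583 0.458 0.104] [[0.543, 0.402, -0.0], [0.63, 0.536, 0.168]]
top pump_can 0.69 [266.0, 339.0] 478 [ 0.466 -0.058  0.132] [[0.438, -0.087, 0.126], [0.493, -0.031, 0.171]]
0.8
```

View pics/scene.png

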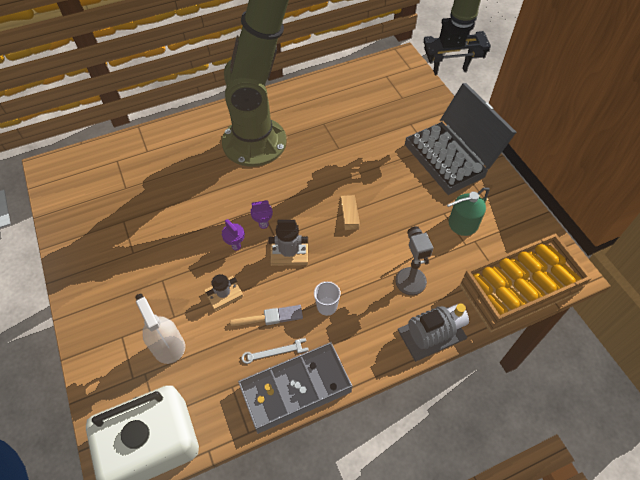

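View pics/top.png

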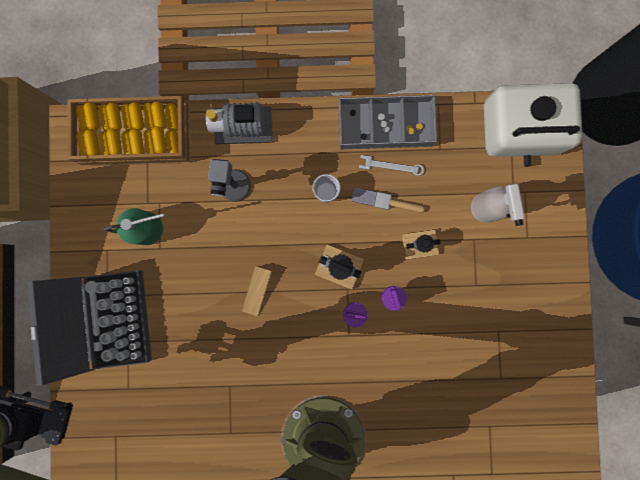

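```bash
python3 - <<'E'
from h import *
z=np.load("top.npz");P=z["P"];s=np.load("scene.npz")["P"]
for nm,Q in (("top",P),("scene",s)):
    near=np.hypot(Q[...,0]-.467,Q[...,1]+.059)<.05
    for lo,hi in ((.125,.142),(.160,.18)):
        m=near&(Q[...,2]>lo)&(Q[...,2]<hi);q=Q[m]
        (cx,cy),sz,a=cv2.minAreaRect((q[:,:2]*1000).astype(np.float32))
        C=np.cov(q[:,:2].T);w,V=np.linalg.eigh(C)
        print(nm,lo,len(q),q.mean(0).round(4),"rect",cx,cy,sz,a,"pca ang",np.degrees(np.arctan2(V[1,1],V[0,1])))
    near=(abs(Q[...,0]-.69)<.1)&(abs(Q[...,1]-.224)<.06)
    m=near&(Q[...,2]>.211);q=Q[m]
    print("cam block top",len(q),np.median(q[:,2]),cv2.minAreaRect((q[:,:2]*1000).astype(np.float32)))
    m=near&(Q[...,2]>.165);q=Q[m]
    r=cv2.minAreaRect((q[:,:2]*1000).astype(np.float32)); print("all",r); 
    m=near&(Q[...,2]>.165)&(Q[...,2]<.211)&(Q[...,0]<.67);q=Q[m];print("barrel",len(q),q.mean(0) if len(q) else 0, q.min(0),q.max(0))
E
```

```text
top 0.125 399 [ 0.4661 -0.0588  0.1313] rect 466.3628234863281 -59.322906494140625 (62.79199981689453, 63.36021041870117) 54.77548599243164 pca ang 151.16932241232928
top 0.16 100 [ 0.4662 -0.0595  0.1682] rect 466.3104248046875 -59.127708435058594 (49.15847396850586, 11.813167572021484) 66.4874267578125 pca ang 66.63687397407142
cam block top 430 0.21520923371370793 ((686.9556274414062, 227.31887817382812), (46.047401428222656, 82.0184326171875), 81.78363037109375)
all ((688.3583984375, 227.63458251953125), (47.36439895629883, 84.66675567626953), 80.48214721679688)
barrel 136 [0.65703325 0.22843096 0.20378945] [0.6452005  0.21208642 0.18376468] [0.6699616  0.2478194  0.21096079]
scene 0.125 222 [ 0.4781 -0.0606  0.1321] rect 474.25189208984375 -57.93487548828125 (64.4384765625, 49.05280685424805) 76.8291015625 pca ang 69.89557652916245
scene 0.16 86 [ 0.468  -0.0565  0.1677] rect 467.43939208984375 -57.14252471923828 (49.44035720825195, 14.518693923950195) 67.15771484375 pca ang 66.31825786412034
cam block top 330 0.2157425235049515 ((689.5386352539062, 229.45359802246094), (46.46731948852539, 83.90229797363281), 81.03886413574219)
all ((688.0220336914062, 229.3572998046875), (47.64845275878906, 86.73943328857422), 80.5694808959961)
barrel 81 [0.6574969  0.22914556 0.20474195] [0.64307681 0.21453456 0.18833839] [0.66980324 0.24941826 0.21092891]
```

The scene view shows the larger filter at about (286,240), its black bar up and two purple look-alikes at (233,234) and (261,212). The inspection camera stands at (418,245). The top view agrees: filter (340,267), camera (220,178), smaller filter (424,243). Next I take wrist close-ups of the inspection camera and then the cap.

```bash
cat >> h.py <<'E'
from scipy.spatial.transform import Rotation as R
def down(jaw_deg):
    a=np.radians(jaw_deg);y=np.array([np.cos(a),np.sin(a),0]);z=np.array([0,0,-1.])
    return R.from_matrix(np.stack([np.cross(y,z),y,z],1)).as_quat()
E
python3 - <<'E'
from h import *
s=manip.state();Rt=R.from_quat(s["tool_rot"]).as_matrix();print(Rt.round(3).tolist())
E_=np.linalg.inv(get_calibration("wrist")["extrinsics"]);T=np.eye(4);T[:3,:3]=Rt;T[:3,3]=s["tool_pos"]
print("cam in tool",(np.linalg.inv(T)@E_).round(3).tolist())
for j in (-23.5,156.5,56.5,-123.5):
    for p in ((.4665,-.0585,.155),(.4665,-.0585,.26)):
        q=solve_ik(p,down(j));print("filter",j,None if q is None else np.round(q,2))
for j in (-8,172): 
    q=solve_ik((.528,.249,.27),down(j));print("final",j,None if q is None else np.round(q,2))
for j in (-98,-90,90,82,172): 
    q=solve_ik((.60,.235,.40),down(j));print("look",j,None if q is None else np.round(q,2))
P=np.load("top.npz")["P"]
m=(abs(P[...,0]-.69)<.1)&(abs(P[...,1]-.224)<.06)&(P[...,2]>.17);q=P[m]
for x in np.arange(.64,.74,.01):
    k=q[(q[:,0]>=x)&(q[:,0]<x+.01)]
    if len(k): print(round(x,2),len(k),np.percentile(k[:,1],[0,50,100]).round(3),np.percentile(k[:,2],[5,50,95]).round(3))
E
```

```text
[[-0.962, 0.271, 0.0], [0.271, 0.962, 0.0], [-0.0, 0.0, -1.0]]
cam in tool [[-0.001, 0.957, 0.29, 0.08], [1.0, 0.001, -0.0, -0.0], [-0.0, 0.29, -0.957, -0.146], [0.0, 0.0, 0.0, 1.0]]
filter -23.5 [-0.68 -0.03  0.75  2.01  0.02  1.15 -0.35]
filter -23.5 [-0.47 -0.1   0.51  1.86  0.05  1.37 -0.39]
filter 156.5 None
filter 156.5 [-0.9  -0.17  0.89  1.87  0.13  1.38  2.68]
filter 56.5 [-0.73 -0.03  0.8   2.01  0.02  1.15  1.04]
filter 56.5 [-0.37 -0.09  0.42  1.86  0.04  1.37  1.02]
filter -123.5 [-0.05 -0.    0.12  1.99  0.    1.15 -2.09]
filter -123.5 [ 0.54 -0.06 -0.45  1.83 -0.03  1.36 -2.06]
final -8 [-0.85  0.17  0.42  1.59 -0.07  1.4  -0.57]
final 172 [-0.64  0.16  0.17  1.58 -0.03  1.4   2.54]
look -98 [-0.81  0.31  0.55  1.19 -0.16  1.68 -2.01]
look -90 [-0.81  0.31  0.55  1.19 -0.16  1.68 -1.87]
look 90 [-0.65  0.29  0.32  1.19 -0.09  1.68  1.22]
look 82 [-0.64  0.29  0.31  1.19 -0.09  1.68  1.08]
look 172 [-0.57  0.29  0.21  1.18 -0.06  1.67  2.63]
0.64 36 [0.217 0.229 0.246] [0.188 0.203 0.212]
0.65 66 [0.212 0.228 0.248] [0.195 0.207 0.213]
0.66 60 [0.213 0.228 0.247] [0.199 0.208 0.214]
0.67 97 [0.205 0.222 0.249] [0.184 0.209 0.217]
0.68 89 [0.204 0.225 0.25 ] [0.195 0.215 0.219]
0.69 100 [0.202 0.22  0.249] [0.186 0.215 0.219]
0.7 95 [0.201 0.22  0.249] [0.192 0.215 0.22 ]
0.71 101 [0.199 0.221 0.247] [0.19  0.215 0.22 ]
0.72 59 [0.2   0.222 0.246] [0.204 0.214 0.218]
0.73 8 [0.223 0.232 0.242] [0.206 0.209 0.211]
```

```bash
python3 - <<'E'
from h import *
manip.move_pose((.60,.225,.36),down(90))
cal=get_calibration("wrist");im,d=grab_frame("wrist");save("w1.png",im);P=cloud(cal,d);np.savez("w1.npz",im=im,d=d,P=P,K=cal["camera_matrix"],E=cal["extrinsics"])
for r in regions_of("wrist","camera_lens")[:2]: print(r["score"],r["point"],r["region"].sum())
print(manip.state()["t"])
m=(abs(P[...,0]-.69)<.1)&(abs(P[...,1]-.224)<.06)&(P[...,2]>.165);q=P[m]
t=q[q[:,2]>q[:,2].max()-.004];print("top",len(t),np.median(t[:,2]),q[:,2].max(),cv2.minAreaRect((t[:,:2]*1000).astype(np.float32)))
print("all",cv2.minAreaRect((q[:,:2]*1000).astype(np.float32)))
for x in np.arange(.63,.74,.01):
    k=q[(q[:,0]>=x)&(q[:,0]<x+.01)]
    if len(k): print(round(x,2),len(k),np.percentile(k[:,1],[0,50,100]).round(3),np.percentile(k[:,2],[5,50,95]).round(3))
E
```

```text
0.77 [296.7, 319.0] 2432
3.0333
top 138 0.4365527429119537 0.43756983707492136 ((605.599853515625, 278.5548400878906), (4.791415214538574, 11.028635025024414), 11.423888206481934)
all ((659.9266967773438, 230.2270050048828), (107.51422119140625, 139.85194396972656), 89.99974060058594)
0.64 440 [0.217 0.232 0.25 ] [0.182 0.198 0.209]
0.65 424 [0.214 0.231 0.25 ] [0.197 0.207 0.211]
0.66 337 [0.213 0.231 0.251] [0.199 0.209 0.212]
0.67 746 [0.206 0.225 0.251] [0.186 0.209 0.216]
0.68 524 [0.205 0.23  0.252] [0.212 0.216 0.217]
0.69 14 [0.204 0.222 0.251] [0.189 0.214 0.215]
0.7 1 [0.203 0.203 0.203] [0.177 0.177 0.177]
0.72 38 [0.225 0.237 0.245] [0.214 0.215 0.216]
```

View pics/w1.png

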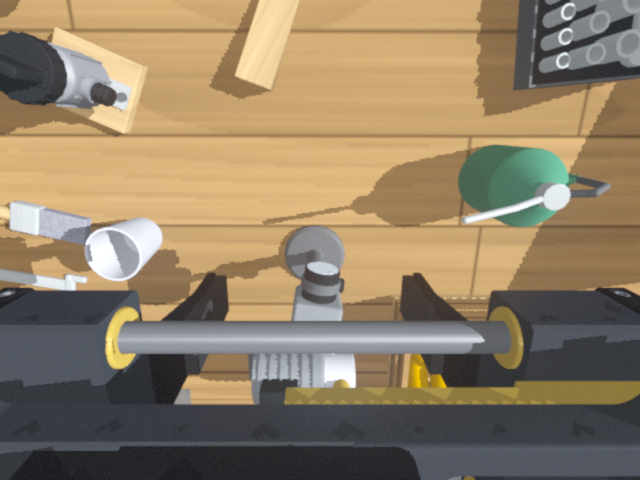

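The wrist view shows the lens barrel with its glass at about (320,268) and the block below it, partly hidden by the fingers. I fit the barrel from the depth and take the next view over the filter.

```bash
python3 - <<'E'
from h import *
from scipy.optimize import least_squares
def fit(P,nm):
    m=(P[...,0]>.635)&(P[...,0]<.672)&(abs(P[...,1]-.231)<.024)&(P[...,2]>.17)&(P[...,2]<.2125);q=P[m]
    def dec(p,q):
        c,s=np.cos(p[1]),np.sin(p[1]);dx=q[:,0]-.66;dy=q[:,1]-p[0]
        return dx*c+dy*s,-dx*s+dy*c
    def res(p,b): 
        _,l=dec(p,b);return np.hypot(l,b[:,2]-p[2])-.017
    p=np.array([.231,-.14,.194]);b=q
    for i in range(4):
        u,l=dec(p,q);u0=np.percentile(u,1)
        b=q[(u>u0+.005)&(u<u0+.026)]
        p=least_squares(res,p,args=(b,),loss="soft_l1",f_scale=.001).x
    u,l=dec(p,q);r=np.hypot(l,q[:,2]-p[2]);f=(r<.011)
    x0=np.median(u[f]) if f.sum()>5 else np.nan
    print(nm,"y,yaw,z",p[0],np.degrees(p[1]),p[2],"n",len(b),"rms",np.sqrt((res(p,b)**2).mean()),"face u",x0,f.sum(),np.percentile(u,[0,1,3]))
    # plane normal of face
    if f.sum()>20:
        g=q[f];_,_,V=np.linalg.svd(g-g.mean(0));print(" face normal",V[2],g.mean(0))
    # block sides
    a=P[(P[...,0]>.675)&(P[...,0]<.72)&(abs(P[...,1]-.226)<.035)&(P[...,2]>.205)&(P[...,2]<.222)]
    print(" block top",len(a),cv2.minAreaRect((a[:,:2]*1000).astype(np.float32)),np.median(a[a[:,2]>.213][:,2]))
    # front (rib) sides
for n in ("w1","top","scene"): fit(np.load(n+".npz")["P"],n)
manip.move_pose((.4665,-.0585,.30),down(-23.5))
cal=get_calibration("wrist");im,d=grab_frame("wrist");save("w2.png",im);P=cloud(cal,d);np.savez("w2.npz",im=im,d=d,P=P)
near=np.hypot(P[...,0]-.467,P[...,1]+.059)<.045
for lo,hi in ((.125,.142),(.160,.18)):
    q=P[near&(P[...,2]>lo)&(P[...,2]<hi)]
    if len(q)>10: print(lo,len(q),np.median(q,0),cv2.minAreaRect((q[:,:2]*1000).astype(np.float32)))
s=manip.state();print(s["t"],s["tool_pos"],s["joints"],s["gripper_width"])
E
```

```text
w1 y,yaw,z 0.23218898252955833 -4.695206054877798 0.1936167960516708 n 772 rms 0.0011528076739338875 face u -0.013128799223993827 157 [-0.01411679 -0.01391    -0.01359464]
 face normal [ 0.98995999 -0.14132516  0.00253171] [0.64692789 0.23325416 0.19408544]
 block top 868 ((683.1844482421875, 228.22381591796875), (16.389036178588867, 47.22114944458008), 0.24683575332164764) 0.21542200417994334
top y,yaw,z 0.2311315351605715 -8.148719747457502 0.19333312449701734 n 113 rms 0.0018247756374783195 face u -0.013055493192620168 8 [-0.01378516 -0.01346249 -0.01309439]
 block top 384 ((697.38134765625, 224.85049438476562), (49.350433349609375, 44.70758819580078), 89.32991790771484) 0.21570030849365607
scene y,yaw,z 0.23398153211206607 -10.490375999445732 0.19371508418298683 n 83 rms 0.0019991101337299096 face u nan 0 [-0.01501435 -0.01474023 -0.01407829]
 block top 261 ((698.9286499023438, 228.85247802734375), (48.99834442138672, 45.71239471435547), 85.41357421875) 0.21663666253215308
0.125 2824 [ 0.46865564 -0.05526133  0.13048443] ((465.8438415527344, -57.25832748413086), (63.70647430419922, 64.84789276123047), 64.22928619384766)
0.16 872 [ 0.46618376 -0.05625715  0.16799714] ((465.63201904296875, -57.44648742675781), (49.2294807434082, 11.75103759765625), 66.75772857666016)
4.5417 [ 0.46699476 -0.05767045  0.30024954] [-0.57675016 -0.13066148  0.5900876   1.79825835  0.07325093  1.4519249
 -0.40736192] 0.08674144206293899
```

View pics/w2.png

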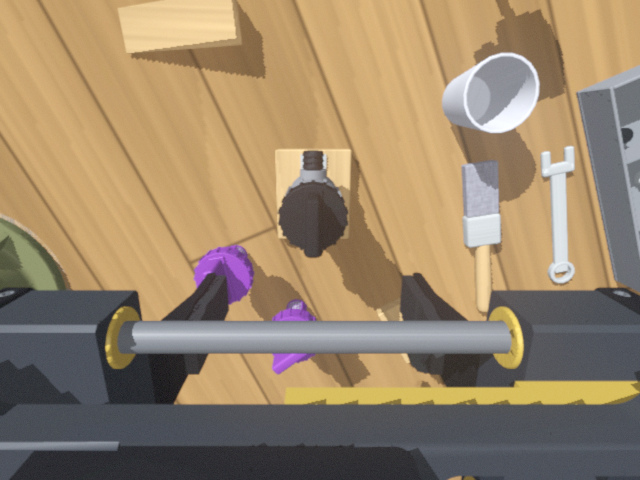

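The wrist view shows the cap and bar centred at (313,215), with the bar in line with the hose tails (hose at (313,165)) and the purple look-alikes clear of it. The cap measures (0.466,-0.058), bar direction 66.7°. The lens is at (0.647,0.233,0.1935), yaw -8.1°. Now I grip the bar and twist.

```bash
python3 - <<'E'
from h import *
def st(n):
    s=manip.state();print(n,round(s["t"],2),np.round(s["tool_pos"],4),"F",np.round(s["ft_force"],1),"M",np.round(s["moment"],2),"w",round(s["gripper_width"],4),"q7",round(s["joints"][6],3));return s
manip.grip(.05)
print(manip.servo_line((.4662,-.058,.153),v=.12,ori=down(-23.3),stop_force=8));manip.sleep(.2);st("down")
manip.grip(.0,f_grip=25);s=st("grip")
q=np.array(s["joints"])
for k in range(4):
    q[6]+=np.radians(20);manip.goto_joints(q);s=st("turn")
manip.sleep(.2);s=st("end");Rm=R.from_quat(s["tool_rot"]).as_matrix();print(np.degrees(np.arctan2(Rm[1,1],Rm[0,1])),Rm[:,2])
E
```

```text
False
down 7.02 [ 0.4665 -0.058   0.1535] F [-0.7 -0.8 -1.1] M [-0.09  0.1   0.05] w 0.0498 q7 -0.344
grip 7.75 [ 0.4662 -0.058   0.153 ] F [-0.4 -0.   0.3] M [-0.07  0.12  0.01] w 0.0119 q7 -0.344
turn 8.18 [ 0.4662 -0.0579  0.153 ] F [-0.3 -0.7  0.2] M [-0.12 -0.   -0.01] w 0.0119 q7 0.002
turn 8.6 [ 0.4662 -0.0579  0.153 ] F [ 0.1  0.1 -0.6] M [-0.09 -0.    0.02] w 0.0119 q7 0.349
turn 9.03 [ 0.4661 -0.0579  0.153 ] F [-0.3  0.2 -0.2] M [-0.05 -0.03 -0.05] w 0.0114 q7 0.698
turn 9.45 [ 0.4662 -0.0579  0.153 ] F [-0.6 -0.5 -0.2] M [-0.06  0.   -0.03] w 0.012 q7 1.047
end 9.65 [ 0.4662 -0.058   0.153 ] F [ 0.2 -0.1 -0.8] M [-0.06 -0.03 -0.04] w 0.0117 q7 1.05
56.57820066232504 [-1.24188206e-04 -2.23236641e-06 -9.99999992e-01]
```

```bash
python3 - <<'E'
from h import *
def st(n):
    s=manip.state();print(n,round(s["t"],2),np.round(s["tool_pos"],4),"F",np.round(s["ft_force"],1),"w",round(s["gripper_width"],4),"q",np.round(s["joints"],2));return s
p=(.4662,-.058)
print(manip.servo_line((*p,.165),v=.04,stop_force=12));st("lift1")
print(manip.servo_line((*p,.30),v=.10,stop_force=12));st("lift2")
im,d=grab_frame("scene");save("lift.png",cv2.resize(im[140:300,190:430],None,fx=3,fy=3))
E
```

```text
False
lift1 10.1 [ 0.4664 -0.058   0.1653] F [-1.1 -0.7 -0.8] w 0.0119 q [-0.56 -0.03  0.63  2.    0.02  1.17  1.04]
False
lift2 11.6 [ 0.4659 -0.058   0.2993] F [ 0.   0.7 -1.7] w 0.0118 q [-0.58 -0.13  0.59  1.8   0.07  1.45  0.99]
```

View pics/lift.png

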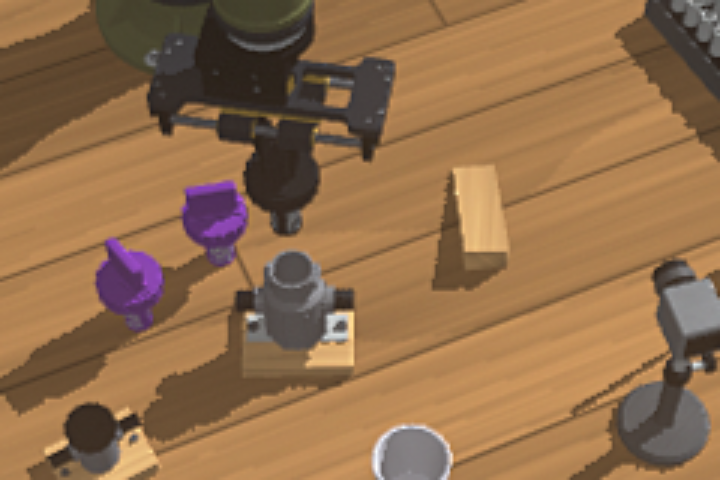

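The strainer hangs free at (285,190) in the crop, above the open housing at (293,270). Carrying it to the inspection camera.

```bash
python3 - <<'E'
from h import *
def st(n):
    s=manip.state();print(n,round(s["t"],2),np.round(s["tool_pos"],4),"F",np.round(s["ft_force"],1),"w",round(s["gripper_width"],4),"q",np.round(s["joints"],2));return s
manip.servo_line((.50,.2502,.30),v=.13,ori=down(-8.1));st("mid")
manip.servo_line((.5282,.2502,.2645),v=.06,ori=down(-8.1));manip.sleep(.5);s=st("end")
Rm=R.from_quat(s["tool_rot"]).as_matrix();print(np.degrees(np.arctan2(Rm[1,1],Rm[0,1])),Rm[:,2])
for c in ("scene","top","wrist"):
    cal=get_calibration(c);im,d=grab_frame(c);P=cloud(cal,d);np.savez("f_"+c+".npz",P=P,im=im,d=d)
    if c=="scene": save("f1.png",cv2.resize(im[150:310,350:510],None,fx=3.7,fy=3.7))
    if c=="wrist": save("f2.png",im)
    for n in ("strainer_mesh","strainer_cap","strainer_grip"):
        for r in regions_of(c,n)[:1]:
            q=P[r["region"]&(d>0)];print(c,n,round(r["score"],2),np.round(r["point"]),np.percentile(q,[2,50,98],axis=0).round(3).tolist())
print(manip.state()["t"])
E
```

```text
mid 14.18 [0.5001 0.2498 0.3001] F [-0.2  0.3 -0.5] w 0.0119 q [-0.79  0.1   0.3   1.6  -0.03  1.45 -0.63]
end 15.59 [0.5282 0.2502 0.2646] F [ 0.2 -0.1 -1.2] w 0.0122 q [-0.76  0.17  0.32  1.6  -0.05  1.38 -0.59]
-8.094606043119036 [ 9.81553919e-05  8.55593323e-05 -9.99999992e-01]
scene strainer_mesh 0.73 [210. 262.] [[0.33, -0.121, 0.005], [0.348, -0.095, 0.082], [0.37, -0.064, 0.12]]
scene strainer_cap 0.98 [211. 261.] [[0.325, -0.121, 0.008], [0.348, -0.094, 0.082], [0.371, -0.063, 0.12]]
scene strainer_grip 0.78 [191. 391.] [[0.354, 0.219, -0.0], [0.535, 0.236, 0.237], [0.561, 0.335, 0.283]]
top strainer_mesh 0.87 [298. 390.] [[0.352, -0.226, 0.061], [0.381, -0.194, 0.081], [0.409, -0.169, 0.12]]
top strainer_cap 0.85 [314. 358.] [[0.313, -0.122, 0.068], [0.343, -0.094, 0.081], [0.37, -0.067, 0.121]]
top strainer_grip 0.84 [299. 392.] [[0.354, -0.225, 0.001], [0.382, -0.194, 0.081], [0.409, -0.168, 0.121]]
wrist strainer_mesh 0.56 [270. 311.] [[0.501, 0.229, 0.225], [0.53, 0.267, 0.242], [0.557, 0.281, 0.28]]
wrist strainer_cap 0.82 [265. 315.] [[0.5, 0.228, 0.224], [0.53, 0.267, 0.242], [0.558, 0.281, 0.281]]
wrist strainer_grip 0.96 [266. 312.] [[0.501, 0.229, 0.225], [0.53, 0.267, 0.242], [0.558, 0.281, 0.28]]
16.1917
```

View pics/f1.png

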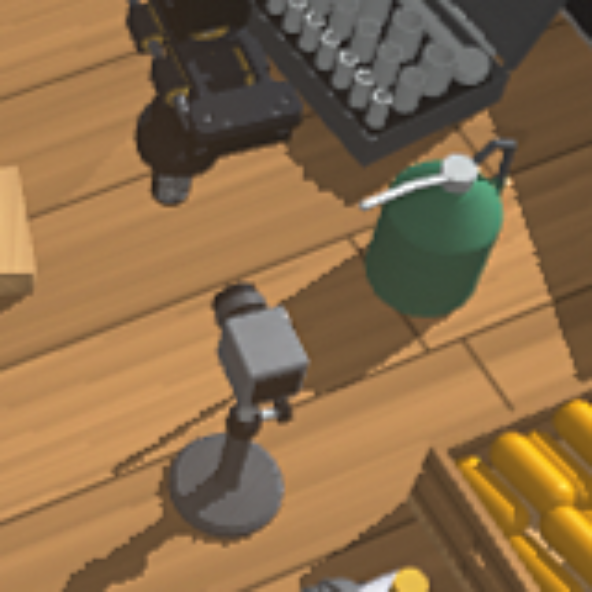

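View pics/f2.png

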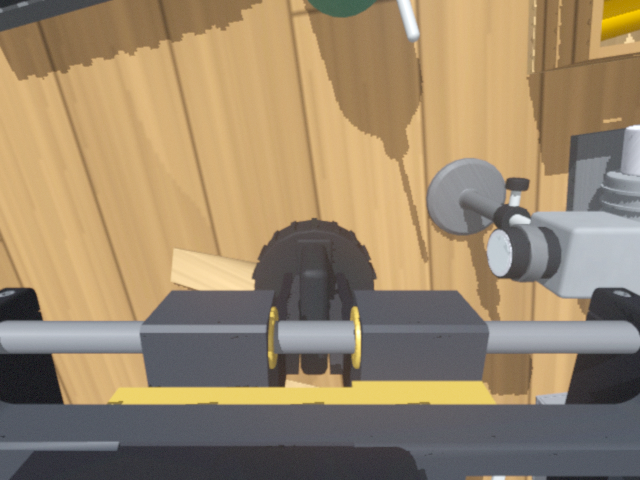

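The wrist view shows the bar between the fingers at (315,265) over the cap, with the camera barrel at (515,250), level and in line with the jaw axis. The scene crop shows the mesh in front of the lens. I make a final numeric check of the cap, mesh and lens in this view.

```bash
python3 - <<'E'
from h import *
P=np.load("f_wrist.npz")["P"]
near=np.hypot(P[...,0]-.528,P[...,1]-.25)<.045
q=P[near&(P[...,2]>.225)&(P[...,2]<.2465)]
h=q[q[:,2]>.237];print("cap top",len(h),np.median(h[:,2]))
A=np.c_[h,np.ones(len(h))]; k=h[abs(h[:,2]-np.median(h[:,2]))<.003]
c,_,_,_=np.linalg.lstsq(np.c_[k[:,:2]-k[:,:2].mean(0),np.ones(len(k))],k[:,2],rcond=None);print("tilt deg",np.degrees(c[:2]))
(cx,cy),r=cv2.minEnclosingCircle((h[:,:2]*1000).astype(np.float32));print("circle",cx,cy,r)
b=P[near&(P[...,2]>.262)&(P[...,1]>.252)&(P[...,2]<.284)];print("bar",len(b),cv2.minAreaRect((b[:,:2]*1000).astype(np.float32)) if len(b)>5 else 0)
m=(P[...,0]>.635)&(P[...,0]<.672)&(abs(P[...,1]-.231)<.024)&(P[...,2]>.17)&(P[...,2]<.22);g=P[m]
print("barrel",len(g),g.min(0),g.max(0))
f=g[(g[:,0]<.652)&(np.hypot(g[:,1]-.2333,g[:,2]-.1935)<.012)]
_,_,V=np.linalg.svd(f-f.mean(0));print("face",len(f),f.mean(0),V[2])
e=g[g[:,0]<.6515];print("front ring y/z mid",(np.percentile(e[:,1:],1,axis=0)+np.percentile(e[:,1:],99,axis=0))/2)
S=np.load("f_scene.npz")["P"];w=S[(np.hypot(S[...,0]-.528,S[...,1]-.25)<.025)&(S[...,2]>.158)&(S[...,2]<.215)];print("mesh scene",len(w),w.mean(0),w.min(0),w.max(0))
for n in ("scene","top"):
    a=np.load(n+".npz");b=np.load("f_"+n+".npz");D=(abs(a["d"]-b["d"])>.02)&(a["d"]>0)&(b["d"]>0)
    D=cv2.morphologyEx(D.astype(np.uint8),cv2.MORPH_OPEN,np.ones((3,3)))
    N,_,stt,cen=cv2.connectedComponentsWithStats(D)
    print(n,[(s[:5].tolist()) for s in stt[1:] if s[4]>15])
E
```

```text
cap top 4543 0.24184903927778342
tilt deg [-0.04953963  0.03181754]
circle 528.7689208984375 253.82366943359375 32.492340087890625
bar 2882 ((529.1983032226562, 261.85693359375), (24.57392692565918, 24.378042221069336), 31.9354190826416)
barrel 3283 [0.64415396 0.214548   0.17557852] [0.67198837 0.25167849 0.21305352]
face 574 [0.64636596 0.2333751  0.19399043] [-0.99036797  0.13843572  0.00261571]
front ring y/z mid [0.23476186 0.19440031]
mesh scene 78 [0.53562967 0.24565337 0.18111473] [0.5229079  0.2357301  0.16257247] [0.54482573 0.2651444  0.19979187]
scene [[218, 0, 43, 120, 2308], [259, 0, 30, 115, 1446], [291, 0, 200, 206, 12418], [248, 69, 6, 7, 35], [277, 220, 22, 15, 244]]
top [[105, 194, 231, 286, 22027], [334, 255, 19, 12, 88], [329, 260, 23, 20, 275], [0, 386, 73, 64, 3122], [317, 430, 15, 21, 206], [341, 441, 21, 39, 397], [0, 464, 45, 16, 396]]
```

```bash
python3 - <<'E'
from h import *
from scipy.optimize import least_squares
def rim(P,c,z):
    h=P[(np.hypot(P[...,0]-c[0],P[...,1]-c[1])<.045)&(abs(P[...,2]-z)<.0035)][:,:2]
    a=np.arctan2(h[:,1]-c[1],h[:,0]-c[0]);r=np.hypot(*(h-c).T);pts=[]
    for b in np.arange(-np.pi,np.pi,np.radians(6)):
        k=(a>=b)&(a<b+np.radians(6))&(r>.026)
        if k.sum()>5: pts.append(h[k][r[k].argmax()])
    pts=np.array(pts)
    for R0 in (.0315,.0305,None):
        f=(lambda p:np.hypot(*(pts-p[:2]).T)-(R0 or p[2]))
        s=least_squares(f,[*c,.031],loss="soft_l1",f_scale=.0005);print(len(pts),R0,s.x.round(4),np.abs(s.fun).mean().round(5))
rim(np.load("w2.npz")["P"],np.array([.4662,-.058]),.1305)
rim(np.load("top.npz")["P"],np.array([.4662,-.058]),.1315)
rim(np.load("f_wrist.npz")["P"],np.array([.5282,.2502]),.2418)
E
```

```text
56 0.0315 [ 0.4655 -0.058   0.031 ] 0.00074
56 0.0305 [ 0.4658 -0.0577  0.031 ] 0.00125
56 None [ 0.4654 -0.0581  0.0318] 0.00074Traceback (most recent call last):
  File "<stdin>", line 14, in <module>
  File "<stdin>", line 12, in rim
    return func(*args, **kwargs)
    vector_fun = VectorFunction(
        fun_wrapped,
    ...<6 lines>...
        workers=workers
    )
    self._update_fun()
    ~~~~~~~~~~~~~~~~^^
    self.f = self.fun_wrapped(xp_copy(self.x))
             ~~~~~~~~~~~~~~~~^^^^^^^^^^^^^^^^^
    return np.atleast_1d(self.fun(x))
                         ~~~~~~~~^^^
    return self.f(x, *self.args, **self.kwargs)
           ~~~~~~^^^^^^^^^^^^^^^^^^^^^^^^^^^^^^
  File "<stdin>", line 11, in <lambda>
ValueError: operands could not be broadcast together with shapes (0,) (2,)
```

```bash
python3 - <<'E'
from h import *
from scipy.optimize import least_squares
P=np.load("f_wrist.npz")["P"];c=np.array([.5282,.2502])
h=P[(np.hypot(P[...,0]-c[0],P[...,1]-c[1])<.045)&(abs(P[...,2]-.2418)<.0025)][:,:2]
a=np.degrees(np.arctan2(h[:,1]-c[1],h[:,0]-c[0]));r=np.hypot(*(h-c).T)
for b in range(-180,180,15):
    k=(a>=b)&(a<b+15)
    if k.sum()>10: print(b,k.sum(),r[k].max().round(4),np.percentile(r[k],97).round(4))
s=manip.state();print(s["t"],s["gripper_width"],np.round(s["ft_force"],1))
E
```

```text
-180 20 0.0211 0.0211
-30 21 0.0215 0.0212
-15 267 0.0327 0.031
0 324 0.0326 0.0315
15 363 0.0325 0.0316
30 422 0.0325 0.0317
45 330 0.0322 0.0309
60 196 0.0323 0.0321
75 198 0.0327 0.0321
90 210 0.0327 0.0321
105 350 0.0324 0.0309
120 407 0.0326 0.0314
135 366 0.0326 0.0318
150 331 0.0327 0.0318
165 243 0.0327 0.0309
16.1917 0.011663779717582421 [-0.1 -0.3 -1.4]
```

```bash
python3 -c "
from h import *
job.sign_off();print(manip.state()['t'])"
```

```text
the job is handed in; nothing more can be done
the job is handed in; nothing more can be done
```

The strainer is out of the larger filter and held up to the inspection camera, still in the gripper by its bar. I handed the job in at about 16 s of the 42 s allowed.

I gripped the bar at 25 N and turned the cap 80° anticlockwise. I then drew it 147 mm straight up and carried it over to the lens. Side forces stayed below about 2 N throughout.

| Check at the end | Result |
|---|---|
| Cap centre against the gripper axis | within about 0.5 mm |
| Tilt of the cap | less than 0.1° |
| Cap height | 0.2418 m measured, 0.2415 m planned |
| Lens position, measured from two wrist views | agree to about 0.5 mm: (0.6465, 0.2335, 0.194) |
| Direction the lens faces | -8.1° and -8.0° from the two wrist views; held strainer at -8.1° |
| Mesh in front of the glass | about 120 mm, centred, at lens height |

- **Other things on the shelf:** comparing depth pictures from before and after showed changes only around the arm and the larger filter, plus one patch at the picture's edge, off the shelf, which I put down to other equipment.
- **Checks that disagreed:**
  - A simple enclosing-circle fit put the cap centre 3.6 mm off. The fingers hid part of the cap, and checking its rim in sectors showed it concentric.
  - Two coarse fits of the camera's direction gave -4.7° and -10.5°. I used the measured plane of the glass instead.
  - In the final scene and top pictures the network mostly reported the purple look-alikes as the strainer, so I did not use those results.

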